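# Open the bar clamp on a soap mould

### The job

The soap has set and the clamp's screw is already slack. With a fingertip press down the release lever on the sliding jaw and, keeping it down, push the jaw along its bar away from the mould, all the way back against the stop pin, then let the lever spring up. Leave the mould standing where it is and do not disturb the soaps and the jar.

Things in the scene. Friction and masses are not known exactly. Their poses are not given: they have to be found in the camera images.
- station: Fixed aluminium bar clamp screwed on a plywood board 470 x 150 x 18 mm. Origin at table height under the bar's centre line; z up; x runs along the bar away from the mould: the way the jaw is pushed back. Bar 28 mm wide, x = -250 to 150 mm, its notched top 48 mm above the table. Screw head with T handle at x = -308 to -139 mm, 89 mm high; stop pin across the bar at x = 137 mm.
- jaw (a joint): Travel of the sliding jaw along the bar, m: about 0 at the start (beside the mould), 0.112 against the stop pin. Drag about 2.5 N. A sprung pawl on the lever, in the bar's notches, lets the jaw click towards the mould only; it goes back only while the release lever is held down.
- jaw_face (a point): Middle of the jaw's rubber face, at bar-top height (48 mm above the table). The jaw is a grey casting 52 mm wide that straddles the bar; its upright plate reaches from this point 15 mm back along +x of the station and 94 mm above the table. Behind the plate two cheeks slope down to 62 mm above the table at 46 mm behind the face, and end 50 mm behind it.
- release (a joint): Angle of the release lever, rad: 0 up (pawl in a notch), 0.30 down at its stop; the pawl is clear above about 0.22. Springs up when let go, though the pawl may rest a little raised on a notch's slope (up to 0.1). Pivot across the bar, 40 mm behind the jaw's face, 52 mm above the table. Pressing mid-pad takes about 2 N to start, 8 N fully down, less farther out.
- release_pad (a point): Centre of the top of the lever's thumb pad: steel plate 34 mm wide, 40 mm long (along the bar), behind the jaw, away from the mould. Moves with jaw and lever. Up: 73 mm behind the jaw's face, 72 mm above the table, rising 8 deg away from the jaw; fully down 11 mm lower, sloping 9 deg the other way. 18 mm beyond it a lip 10 mm high crosses the pad's end: push the jaw back against this.
- mould: Loose open wooden mould full of set soap, 100 mm (x, along the bar) x 233 mm (y) x 80 mm high, about 1.5 kg, standing on the bar and two wooden bearers between the screw's shoe and the sliding jaw with a few mm of play. Origin: centre of its underside, 48 mm above the table.
- soap_a: Loose round pressed soap, 70 mm across, 27 mm high, on a sheet of brown paper beside the board. Origin: centre of its underside.
- soap_b: Another soap, like soap_a.
- jar: Loose closed amber jar, 60 mm across, 70 mm high, on the table at the other side of the board. Origin: centre of its underside.

How it is judged:
On the way, in this order (a step that is already met when the one before it is completed fails the run):
1. the release lever is pressed down by the fingers while the jaw is still at the mould (value of joint release above 0.2 rad and value of joint jaw below 0.03 m and contact force between the fingers and release above 1 N), for 0.1 s.
2. the jaw has been pushed back to the stop pin (value of joint jaw above 0.107 m), for 0.1 s.
At the end, for the whole second after the job is handed in: The sliding jaw stands within 5 mm of the stop pin, the release lever has sprung up, and the mould stands upright within 12 mm of where it was (value of joint jaw above 0.107 m and value of joint release below 0.18 rad and distance of mould from where it was at the start of the episode below 0.012 m and angle between mould's own z axis and vertical below 0.05 rad and linear speed of mould below 0.02 m/s); the robot touches nothing.
It fails at once if the mould is lifted, tipped or shoved (distance of mould from where it was at the start of the episode above 0.02 m or angle between mould's own z axis and vertical above 0.1 rad).
It fails at once if a soap or the jar is lifted, knocked or carried off (distance of any of soap_a, soap_b, jar from where it was at the start of the episode above 0.02 m).
It also fails if it takes over 35 s, if anything falls off the work surface, if the arm or the gripper's body presses on something with over 40 N, if the wrist force passes 120 N, or if a joint passes its speed limit or range.

### The arm

A 6-joint arm with a two-finger parallel gripper is mounted at the origin on the work surface. World frame = base frame: x ahead of the robot, y to its left, z up, the work surface at z = 0. Lengths are in m, angles in rad, forces in N, time in s.
With the tool pointing down it reaches from about 0.3 to 0.775 m from the base axis. Payload 14.6 kg.
Tool frame: the origin (TCP) lies at the centre of the arm's flange, where the gripper is bolted on; the fingertips stand 199 mm ahead of it and the grasp point (between the pads) lies 180 mm ahead of it; z points along the fingers, y is the line along which they close (so a half turn about z gives the same grasp; the last joint's range is limited). The gripper opens to 94 mm and grips with 3 to 60 N. Pads are 16 mm wide; open, the fingers measure 119 mm over their backs; the gripper's body (75 mm by 177 mm) begins 78 mm behind the grasp point.
Start: joints at [-1.38, 0.3, 1.521, -0, 1.321, -0.067], TCP at [0.14, -0.532, 0.405] pointing down, gripper open.
Joint ranges: [-3.03, 3.03], [-0.79, 2.21], [0.23, 2.52], [-1.04, 4.18], [0, 3.07], [-2.55, 2.55]. Speed limits (rad/s): [2.22, 2.22, 2.57, 3.14, 3.14, 3.14].

### API

Orientations are given as [roll, pitch, yaw] about the fixed x, y, z axes, in that order (R = Rz(yaw) Ry(pitch) Rx(roll)).
In Python, from station import ctrl gives the robot as it stands. The module is installed in compiled form; this text tells all that it offers.
- The arm moves only by the tool servo_tool, never from a script. Its argument "motion" is a list of rows, each a list of 5 numbers: the closure, from 0 (fully open) to 1 (shut), then the shift along the world's x, y, z in cm, then the turn about the world's z in degrees. A call has 1 to 20 rows; each row is the pose to reach, as a shift and turn from the pose commanded when the call began; what a row does not reach only later rows make up. A row lasts 1/8 s, in which the tool goes at most 62.5 mm and 10.7 degrees, less where a joint would pass 70% of its speed; a pose out of reach is approached as far as the arm can. A call with a gripper value outside its range is refused whole. The fingers move at their own pace and stop on an object; "squeeze" is the grip in N (left out, the last holds). Time passes only in rows, so rows that repeat a pose let the fingers close. It gives the time, the measured TCP pose, the force, the opening and the grip force at its end, in the units of the state.
- ctrl.get_obs(): the state, without advancing time (a new reading comes with each control period).
- ctrl.camera(name): name is "scene" or "top" or "wrist"; returns a dict with "image" (420x560x3 uint8, red, green, blue), "fx", "fy", "cx", "cy" (pixels), "camera_from_world" (4x4, takes a point from world to camera coordinates); the wrist camera has in their place "hand_eye" (4x4, takes a point from camera to tool coordinates, whose origin is the TCP and whose axes are the flange's). Camera axes: x right, y up, looking along -z (the intrinsics and any distortion apply to the point x, -y, -z); pixel columns grow to the right and rows downward; lengths in m; the calibration is good to about 2 mm. A picture is of the moment at which its call begins: read the wrist's pose just before it. There is no depth.
- ctrl.hand_in(): hands the job in; it is judged then, once.
The state is a dict: "time_s": time; "qpos": joint angles; "joint_vel": joint speeds; "tau": joint torques, N m; "ee_pos": TCP position; "eef_rot": TCP orientation; "force": force on the tool from outside, world axes, zero at the start; "moment": the same for the moment, N m; "grip_width": finger opening in m; "grip_force": force on a finger pad.
Only numpy, scipy, OpenCV 4.12 (cv2) and the standard library are available. Lean on these libraries where they do the work, as an engineer would, in place of code of your own. Each camera call takes 0.05 s, during which the arm holds its last target. There are 200 camera calls.

## Working session

There is one attempt and no reset: what is moved stays moved. The work goes in short steps, Python scripts to look and compute and a tool call to move; the robot and the scene stay as the last step left them, time stands still between calls to the robot, and variables do not carry over. Pictures are saved under pics/ and viewed, at most 10 in all, crops included, and the job is handed in when it is done.

Besides the shell and the picture viewer there is one more tool, called after "Emit:" by a JSON object that holds its "api" and its "payload", one argument or row to a line. servo_tool: Moves the arm, as the interface text tells. Its arguments: {"type":"object","properties":{"motion":{"type":"array","items":{"type":"array","items":{"type":"number"}}},"squeeze":{"type":"number"}},"required":["motion"]}

```bash
mkdir -p pics
cat > h.py <<'E'
from station import ctrl
import cv2, numpy as np
def snap(n,f):
    c=ctrl.camera(n); cv2.imwrite('pics/'+f,c['image'][:,:,::-1]); return c
def proj(c,p):
    q=c['camera_from_world']@np.append(p,1); return c['cx']+c['fx']*q[0]/-q[2], c['cy']-c['fy']*q[1]/-q[2]
def ray(c,u,v,z):
    M=np.linalg.inv(c['camera_from_world']); d=M[:3,:3]@np.array([(u-c['cx'])/c['fx'],-(v-c['cy'])/c['fy'],-1]); o=M[:3,3]
    return o+d*(z-o[2])/d[2]
E
python3 - <<'E'
from h import *
for n in('top','scene'):
    c=snap(n,n+'1.png'); print(n,[k for k in c], c['fx'],np.linalg.inv(c['camera_from_world'])[:3,3].round(3))
o=ctrl.get_obs();print(o)
E
```

```text
top ['image', 'fx', 'fy', 'cx', 'cy', 'camera_from_world'] 385.57574748877965 [ 0.458 -0.005  0.762]
scene ['image', 'fx', 'fy', 'cx', 'cy', 'camera_from_world'] 406.2215280402517 [ 0.773 -0.444  0.623]
{'time_s': 0.1, 'qpos': array([-1.37958021e+00,  3.00384106e-01,  1.52147821e+00,  7.41341246e-06,
        1.32071634e+00, -6.65715756e-02]), 'joint_vel': array([ 0.00020038, -0.00210538, -0.001162  , -0.00124049, -0.00063386,
        0.00111666]), 'tau': array([ 1.35977672e-03, -5.32645190e+01, -3.53281081e+01,  7.09476345e-02,
        2.35492451e-02, -6.29982151e-05]), 'ee_pos': array([ 0.14022574, -0.53179615,  0.40417747]), 'eef_rot': array([-3.14060931e+00, -7.27566565e-05,  2.57785818e-01]), 'force': array([-0.17399746,  0.40882077,  0.25466226]), 'moment': array([-0.00562915, -0.0200082 , -0.01461829]), 'grip_force': 0.0, 'grip_width': 0.0936377262078783}
```

View pics/top1.png

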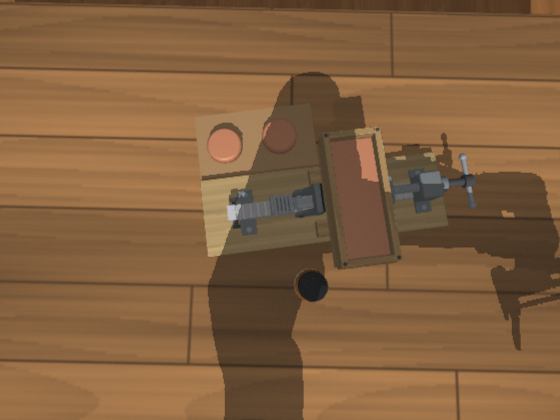

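View pics/scene1.png

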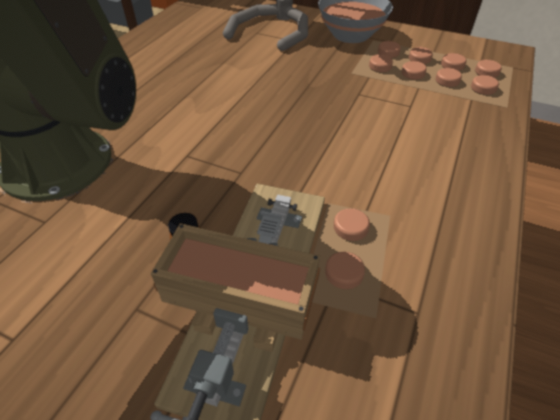

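The top view shows the jaw at about px (310,200), the lever pad at about (285,205), the bar end at (230,213), the mould around (360,198), soaps at (225,145) and (279,135), and the jar at (312,286). I'll zoom in on the jaw.

Run:
```python
from h import *
c=ctrl.camera('top'); im=c['image'][150:260,200:350,::-1]
im=(255*(im/255.)**.55).astype(np.uint8)
cv2.imwrite('pics/z.png',cv2.resize(im,None,fx=5,fy=5,interpolation=cv2.INTER_CUBIC))
for u,v,z in [(225,145,.027),(279,135,.027),(312,286,.07),(230,213,.048),(418,187,.07),(325,133,.128),(379,129,.128),(400,259,.128),(345,267,.128),(202,178,.018),(209,255,.018),(447,227,.018)]: print(u,v,ray(c,u,v,z).round(4))
```

```text
225 145 [0.6825 0.0888 0.027 ]
279 135 [ 0.7053 -0.0169  0.027 ]
312 286 [ 0.4164 -0.0797  0.07  ]
230 213 [0.5455 0.0718 0.048 ]
418 187 [ 0.5983 -0.2721  0.07  ]
325 133 [ 0.6767 -0.0936  0.128 ]
379 129 [ 0.6859 -0.1859  0.128 ]
400 259 [ 0.4663 -0.2168  0.128 ]
345 267 [ 0.4515 -0.1269  0.128 ]
202 178 [0.6173 0.1325 0.018 ]
209 255 [0.4674 0.1123 0.018 ]
447 227 [ 0.5312 -0.3462  0.018 ]
```

View pics/z.png

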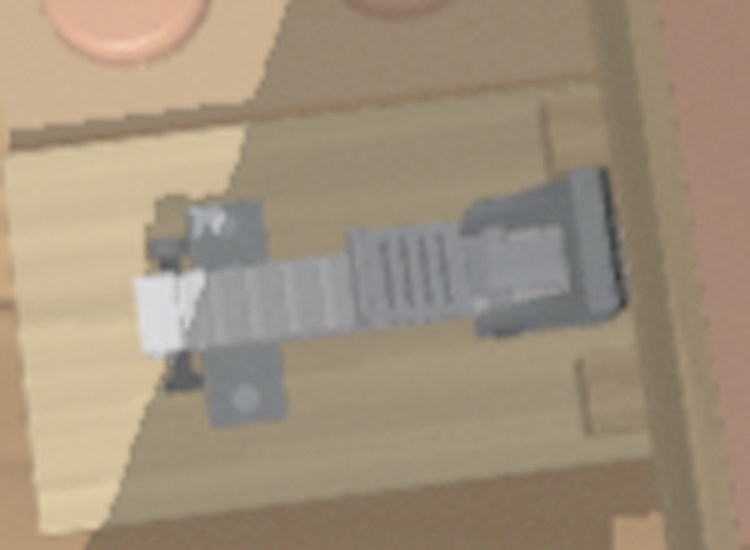

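Run:
```python
from h import *
c=ctrl.camera('top'); ex=np.array([-.139,.990]);ey=np.array([-.99,-.139])
P=lambda a,b,z: ray(c,200+(a+.5)/5-.5,150+(b+.5)/5-.5,z)
e=P(141,316,.048)[:2]; o=e-.15*ex
for n,a,b,z in [('padcorners',349,230,.075),('',358,328,.075),('',460,225,.069),('plate top',607,170,.094),('',624,305,.094),('plate back',572,170,.094),('barend a',137,278,.048),('b',145,355,.048),('bar near pad',346,258,.048),('',353,328,.048),('pin',165,250,.05),('pin',183,380,.05)]:
    p=P(a,b,z); d=p[:2]-o; print(n,p.round(4),'station',(d@ex).round(4),(d@ey).round(4))
print(o)
```

```text
padcorners [ 0.5755 -0.001   0.075 ] station 0.0696 -0.0186
 [ 0.5399 -0.005   0.075 ] station 0.0706 0.0171
 [ 0.5792 -0.0414  0.069 ] station 0.0291 -0.0168
plate top [ 0.5957 -0.0916  0.094 ] station -0.0229 -0.0261
 [ 0.5478 -0.0978  0.094 ] station -0.0223 0.0222
plate back [ 0.5954 -0.0793  0.094 ] station -0.0106 -0.0275
barend a [0.5601 0.078  0.048 ] station 0.1499 -0.0144
b [0.5313 0.0739 0.048 ] station 0.1499 0.0147
bar near pad [0.5694 0.     0.048 ] station 0.0715 -0.0128
 [ 0.5431 -0.0032  0.048 ] station 0.072 0.0137
pin [0.5706 0.0677 0.05  ] station 0.1383 -0.0234
pin [0.5221 0.0593 0.05  ] station 0.1367 0.0258
[ 0.56668229 -0.07257199]
```

Emit:
{"api": "servo_tool", "payload": {
  "motion": [
    [1,4,5,0,8],
    [1,8,10,0,16],
    [1,12,15,0,24],
    [1,16,20,0,32],
    [1,20,25,0,40],
    [1,24,30,0,48],
    [1,28,35,0,56],
    [1,32,40,0,64],
    [1,36,45,0,72],
    [1,40,49,0,80],
    [1,41.9,51.4,0,83.2],
    [1,41.9,51.4,-5,83.2],
    [1,41.9,51.4,-9,83.2],
    [1,41.9,51.4,-9,83.2],
    [1,41.9,51.4,-9,83.2]
  ],
  "squeeze": 20
}}

```text
time_s: 2.08
ee_pos: [0.5596, -0.0179, 0.3164]
eef_rot: [3.14, 0.0, 1.71]
force: [-0.6, 0.5, 0.9]
grip_width: 0.0004
grip_force: 0.0
```

Run:
```python
from h import *
o=ctrl.get_obs();print(o['ee_pos'],o['eef_rot'],o['force'],o['qpos'],o['time_s'])
a=[]
for n in('wrist','scene'):
    c=ctrl.camera(n); im=c['image'][:,:,::-1]
    if n=='wrist': 
        H=c['hand_eye'];print(H.round(3),c['fx'],c['cx'],c['cy'])
        im=im[:,:]
    else: im=im[140:350,150:430]
    cv2.imwrite('pics/%s2.png'%n,cv2.resize((255*(im/255.)**.6).astype(np.uint8),(560*4//3,560)))
```

```text
[ 0.5595708  -0.01793304  0.31640276] [3.13964066e+00 4.70183299e-04 1.70975811e+00] [-0.60981016  0.53483882  0.85620961] [-9.74572598e-02  4.07855812e-01  1.59047970e+00  1.07630396e-07
  1.14124931e+00 -2.36419544e-01] 2.075
[[-0.     0.969  0.246  0.072]
 [ 1.     0.    -0.     0.001]
 [-0.     0.246 -0.969  0.02 ]
 [ 0.     0.     0.     1.   ]] 340.4939425192846 283.8135314784405 213.87286375197746
```

View pics/wrist2.png

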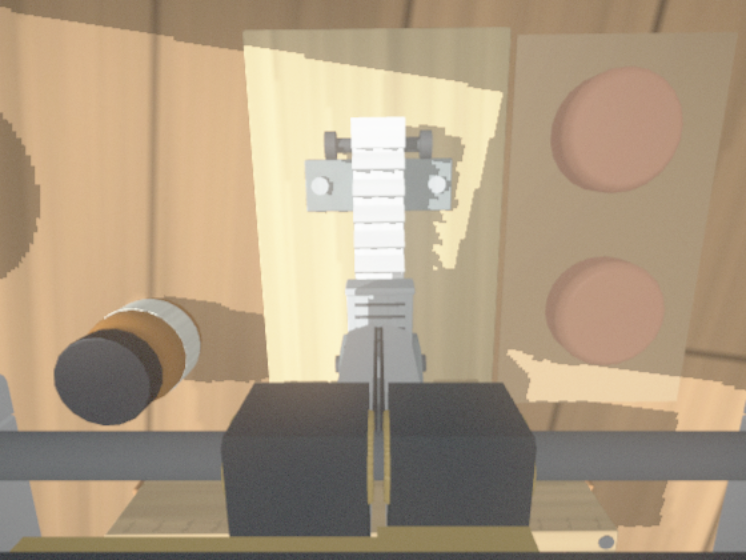

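View pics/scene2.png

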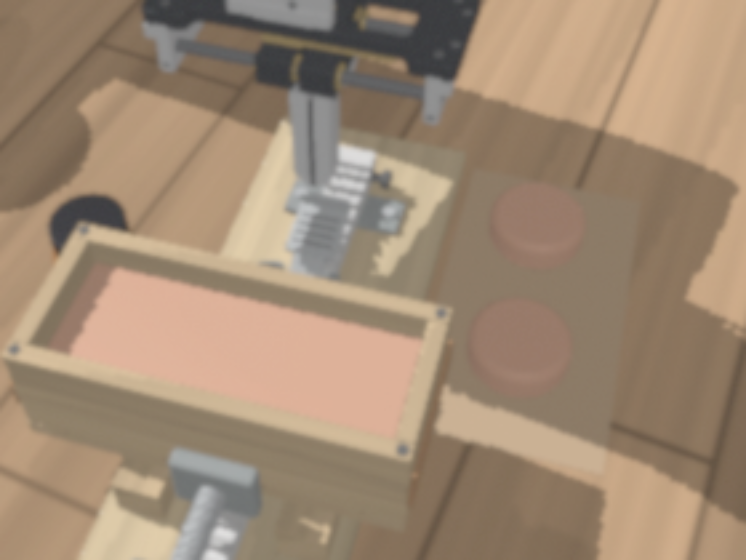

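The wrist view shows the fingertip slit (col 379) in line with the bar axis. The lever lip is at row 281–290, which puts the tip about 2–5 mm past the pad centre and before the lip. I'll descend now.

Emit:
{"api": "servo_tool", "payload": {
  "motion": [
    [1,0,0,-2.5,0],
    [1,0,0,-4.2,0],
    [1,0,0,-4.7,0],
    [1,0,0,-5.0,0],
    [1,0,0,-5.2,0],
    [1,0,0,-5.2,0]
  ]
}}

```text
time_s: 2.92
ee_pos: [0.5594, -0.0176, 0.2638]
eef_rot: [3.14, -0.0, 1.71]
force: [-5.0, 3.9, 7.5]
grip_width: 0.0006
grip_force: 4.0
```

Emit:
{"api": "servo_tool", "payload": {
  "motion": [
    [1,0,0,-0.1,0],
    [1,0,0,-0.2,0],
    [1,0,0,-0.2,0]
  ]
}}

```text
time_s: 3.3
ee_pos: [0.5594, -0.0174, 0.2621]
eef_rot: [3.14, -0.001, 1.71]
force: [-4.2, 5.3, 8.8]
grip_width: 0.0006
grip_force: 5.3
```

Run:
```python
from h import *
o=ctrl.get_obs();print(o['ee_pos'],o['force'],o['moment'],o['time_s'])
c=ctrl.camera('wrist'); im=c['image'][120:330,140:420,::-1]
cv2.imwrite('pics/w3.png',cv2.resize((255*(im/255.)**.6).astype(np.uint8),(746,560)))
```

```text
[ 0.55943173 -0.01736176  0.26210576] [-4.17623539  5.29897845  8.75724875] [ 1.01272249  0.69617289 -0.00520961] 3.3
```

View pics/w3.png

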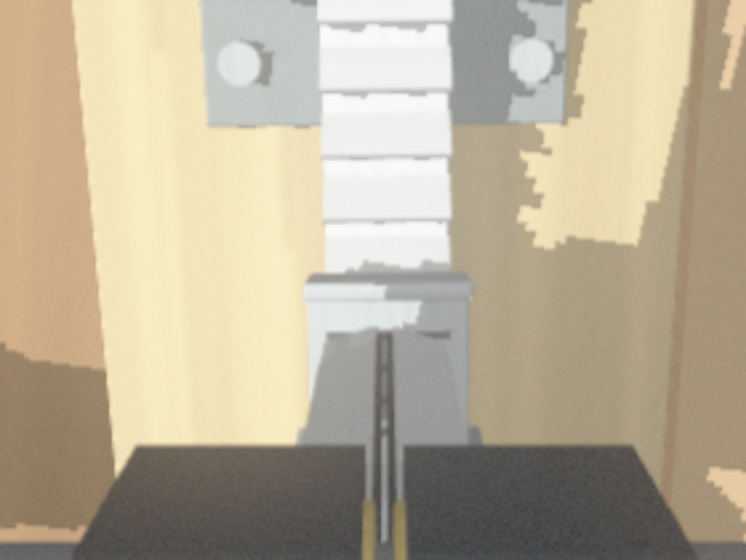

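The tip is on the pad (tip edge at row 335), about 7 mm before the lip (row 298), with the lever down. I'll press another 1 mm, then push.

Emit:
{"api": "servo_tool", "payload": {
  "motion": [
    [1,0,0,-0.1,0],
    [1,0,0,-0.1,0],
    [1,-0.05,0.35,-0.13,0],
    [1,-0.1,0.7,-0.15,0],
    [1,-0.17,1.2,-0.15,0],
    [1,-0.25,1.8,-0.15,0],
    [1,-0.33,2.4,-0.15,0],
    [1,-0.42,3.0,-0.15,0]
  ]
}}

```text
time_s: 4.35
ee_pos: [0.5553, 0.0119, 0.2608]
eef_rot: [3.14, 0.001, 1.71]
force: [-3.8, -3.4, 10.6]
grip_width: 0.0004
grip_force: 4.6
```

Emit:
{"api": "servo_tool", "payload": {
  "motion": [
    [1,-0.08,0.6,0,0],
    [1,-0.17,1.2,0,0],
    [1,-0.25,1.8,0,0],
    [1,-0.34,2.4,0,0],
    [1,-0.42,3.0,0,0],
    [1,-0.51,3.6,0,0],
    [1,-0.59,4.2,0,0],
    [1,-0.67,4.8,0,0],
    [1,-0.76,5.4,0,0],
    [1,-0.84,6.0,0,0],
    [1,-0.93,6.6,0,0],
    [1,-1.01,7.2,0,0],
    [1,-1.09,7.8,0,0],
    [1,-1.16,8.2,0,0],
    [1,-1.18,8.4,0,0],
    [1,-1.18,8.4,0,0]
  ]
}}

```text
time_s: 6.35
ee_pos: [0.5436, 0.0961, 0.2607]
eef_rot: [3.139, 0.001, 1.71]
force: [-2.3, -1.5, 8.1]
grip_width: 0.0009
grip_force: 4.1
```

Not at the stop yet, because the force is still low. I'll creep on.

Emit:
{"api": "servo_tool", "payload": {
  "motion": [
    [1,-0.03,0.2,0,0],
    [1,-0.06,0.4,0,0],
    [1,-0.08,0.6,0,0],
    [1,-0.08,0.6,0,0]
  ]
}}

```text
time_s: 6.85
ee_pos: [0.543, 0.1016, 0.2605]
eef_rot: [3.139, 0.002, 1.71]
force: [1.3, -5.4, 5.1]
grip_width: 0.0
grip_force: 5.5
```

Run:
```python
from h import *
o=ctrl.get_obs();print(o['ee_pos'],o['force'],o['time_s'])
c=ctrl.camera('wrist'); im=c['image'][120:330,140:420,::-1]
cv2.imwrite('pics/w4.png',cv2.resize((255*(im/255.)**.6).astype(np.uint8),(746,560)))
```

```text
[0.54296163 0.10164111 0.26048389] [ 1.33246123 -5.38291287  5.12273693] 6.85
```

View pics/w4.png

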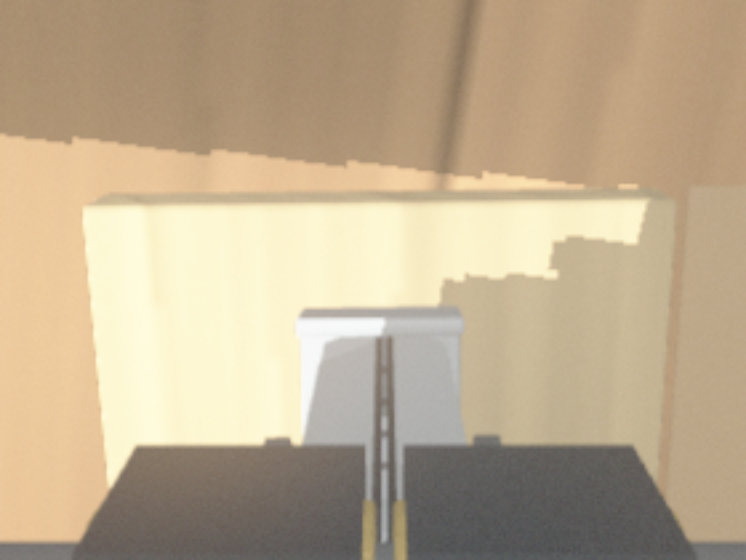

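The finger is now against the lip (row 335) and the force is rising. I'll creep on to the stop.

Emit:
{"api": "servo_tool", "payload": {
  "motion": [
    [1,-0.03,0.2,0,0],
    [1,-0.06,0.4,0,0],
    [1,-0.06,0.4,0,0]
  ]
}}

```text
time_s: 7.28
ee_pos: [0.5427, 0.1035, 0.26]
eef_rot: [3.14, 0.006, 1.71]
force: [5.5, -28.9, -0.5]
grip_width: 0.0005
grip_force: 16.0
```

Emit:
{"api": "servo_tool", "payload": {
  "motion": [
    [1,0.02,-0.2,0.1,0],
    [1,0.04,-0.3,0.6,0],
    [1,0.06,-0.5,1.5,0],
    [1,0.06,-0.5,4,0],
    [1,0.06,-0.5,9,0],
    [1,0.06,-0.5,14,0],
    [1,0.06,-0.5,14,0]
  ]
}}

```text
time_s: 8.15
ee_pos: [0.5425, 0.1011, 0.4036]
eef_rot: [3.134, 0.0, 1.71]
force: [-0.2, -0.2, -0.4]
grip_width: 0.0007
grip_force: 0.0
```

Run:
```python
from h import *
o=ctrl.get_obs();print(o['ee_pos'],o['force'],o['time_s'])
c=ctrl.camera('wrist'); im=c['image'][:,:,::-1]
d=ctrl.camera('scene')['image'][140:350,150:430,::-1]
j=np.hstack([im[:,80:480],cv2.resize(d,(400,420))])
cv2.imwrite('pics/w5.png',(255*(j/255.)**.6).astype(np.uint8))
```

```text
[0.54249289 0.10110372 0.40363483] [-0.2488311  -0.24362698 -0.39687136] 8.15
```

View pics/w5.png

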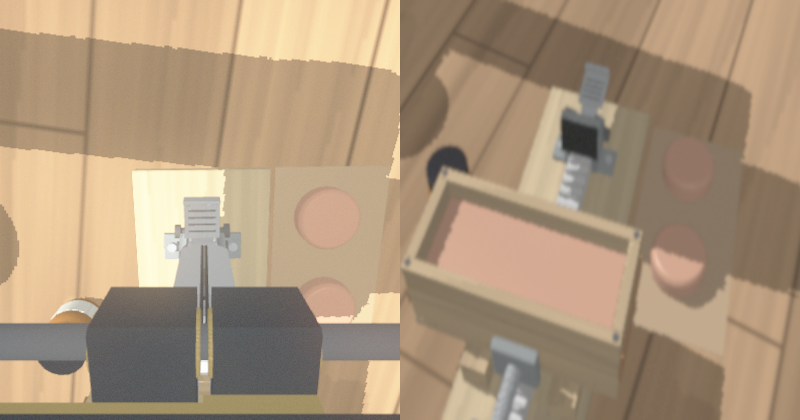

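The wrist view shows the jaw against the stop pin, with the lip (row 198) at about station x = 0.184 against 0.1825 expected. The lever is up and free of the hand, and the mould, soaps and jar are in place.

```bash
python3 -c "
from station import ctrl
print(ctrl.hand_in())"
```

```text
the job is handed in; nothing more can be done
None
```

The jaw is back against the stop pin and the lever has sprung up, the mould, soaps and jar look undisturbed in the last pictures, and the job was handed in at about 8 s; no verdict came back.

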